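# Fill the infusion jar with cinnamon

### The arm

A 6-joint arm with a two-finger parallel gripper is mounted at the origin on the work surface. World frame = base frame: x ahead of the robot, y to its left, z up, the work surface at z = 0. Lengths are in m, angles in rad, forces in N, time in s.
With the tool pointing down it reaches from about 0.275 to 0.975 m from the base axis. Payload 8.4 kg.
Tool frame: the origin (TCP) lies on the centre line of the jaws, within the pads' length; the fingertips stand 17 mm ahead of it and the grasp point (between the pads) lies 2 mm behind it; z points along the fingers, y is the line along which they close (so a half turn about z gives the same grasp; the last joint's range is limited). The gripper opens to 92 mm and grips with 3 to 60 N. Pads are 20 mm wide; open, the fingers measure 128 mm over their backs; the gripper's body (75 mm by 189 mm) begins 69 mm behind the grasp point.
Start: joints at [-1.149, 0.353, 1.633, -0, 1.155, -0.002], TCP at [0.257, -0.57, 0.232] pointing down, gripper open.
Joint ranges: [-2.63, 2.63], [-0.92, 2.1], [0.06, 2.66], [-1.3, 4.44], [0, 2.69], [-3.02, 3.02]. Speed limits (rad/s): [2.22, 2.22, 2.79, 3.14, 3.14, 3.14].

### API

Orientations are given as a unit quaternion [x, y, z, w].
In Python, from bench import * gives the robot as it stands. The module is installed in compiled form; this text tells all that it offers.
- The arm moves only by the tool apply_moves, never from a script. Its argument "rows" is a list of rows, each an object with "offset": the shift along the tool's x, y, z in cm, a list of three; "yaw": the turn about the tool's z in degrees. In form: [{"offset": [tx, ty, tz], "yaw": yaw}, ...]. A call has 1 to 8 rows; each row is the pose to reach, as a shift and turn from the pose commanded when the call began, along the tool's axes at that moment; what a row does not reach only later rows make up. A row lasts 1/10 s, in which the tool goes at most 50 mm and 8.59 degrees, less where a joint would pass 70% of its speed; a pose out of reach is approached as far as the arm can. A call with a gripper value outside its range is refused whole. "fingers" is the closure, from 0 (fully open) to 1 (shut), set as the call begins (left out, the last holds). The fingers move at their own pace and stop on an object; "force" is the grip in N (left out, the last holds). Time passes only in rows, so rows that repeat a pose let the fingers close. It gives the time, the measured TCP pose, the force, the opening and the grip force at its end, in the units of the state.
- get_state(): the state, without advancing time (a new reading comes with each control period).
- camera(name): name is "scene" or "top" or "wrist"; returns the picture (400x640x3 uint8, red, green, blue); there is no depth.
- camera_model(name): a dict with "K" (3x3 intrinsics, pixels), "view" (4x4, takes a point from world to camera coordinates); the wrist camera has in their place "T_tool_cam" (4x4, takes a point from camera to tool coordinates, whose origin is the TCP and whose axes are the flange's). Camera axes: x right, y down, z forward; pixel columns grow to the right and rows downward; lengths in m; the calibration is good to about 2 mm. A picture is of the moment at which its call begins: read the wrist's pose just before it. camera_model takes no time and is no camera call.
- hand_in(): hands the job in; it is judged then, once.
Trained networks look in the newest picture that a camera, given by its name, has taken for a name from the list of things; names that differ only in an ending like _2 or _b are one class to them, and where a whole thing is asked for, a point or a joint stands for the part that bears it (a point fixed in the world has none). Each returns a list of dicts, best first, with "conf" (0 to 1); they miss things now and then, are a little off and sometimes report something else, mostly with a low value. They report only what shows in the picture. A call takes as long as a camera call.
- search_frame(camera, label): "uv" ([column, row] in pixels, amid what is visible of it).
The state is a dict: "t": time; "joint_pos": joint angles; "dq": joint speeds; "tau": joint torques, N m; "eef_pos": TCP position; "tool_rot": TCP orientation; "force": force on the tool from outside, world axes, zero at the start; "wrist_torque": the same for the moment, N m; "finger_gap": finger opening in m; "grasp_force": force on a finger pad.
Only numpy, scipy, OpenCV 4.12 (cv2) and the standard library are available. Lean on these libraries where they do the work, as an engineer would, in place of code of your own. Each camera call takes 0.05 s, during which the arm holds its last target. There are 200 camera calls.

### The job

Put the three cinnamon sticks from the wooden stand into the glass infusion jar, one at a time through its narrow neck, and when all three are down in the jar shut its hinged lid flat on the rim. Leave the honey dipper and the spreader in the stand.

Things in the scene. Friction and masses are not known exactly. Their poses are not given: they have to be found in the camera images.
- jar: clear glass infusion jar, fixed: round body 150 mm across up to 118 mm height, shoulder, then an upright neck 43 mm across outside, 34 mm inside, from 154 mm up to the rim at 190 mm. The floor inside rises to a blunt cone, 34 mm high, so dropped sticks slide aside and fall over. Origin at the centre of its underside, z up; its x points level from the neck to the lid hinge
- jar_mouth (a point): centre of the jar's open mouth, level with the rim, 190 mm above the table; axes as the jar's
- lid (a joint): angle of the jar's hinged steel lid in rad: 0 is shut flat on the rim, 1.57 upright, 2.3 the stop. It starts open, leaning back at 1.75 to 2.2. Its level hinge runs along the jar's y, 36 mm from the neck's axis on the jar's +x side, 191 mm above the table. A stiff hinge (about 0.05 N m) keeps it at any angle: it does not fall shut, but 1 to 3 N at the disc pushes it
- lid_top (a point): centre of the lid's outer (when shut, upper) face. The lid is a steel disc 60 mm across and 8 mm thick, its centre 36 mm from the hinge and its outer edge 66 mm; when it is shut this point lies over the mouth, 199 mm above the table
- stand: pale wooden spice stand, fixed, 226 x 58 x 50 mm (its x, y, z), with a single row of five round sockets along its x, 42 mm apart, 20.5 mm wide, 45 mm deep. Origin at the centre of its underside. Which item stands in which socket varies; there is free room on both sides (+y and -y) of the row
- dipper: bystander in the stand: wooden honey dipper, 13 mm stem with a grooved head 27 mm across at the top, 108 mm long; origin at its lower end. Stays in the stand
- spreader: bystander in the stand: spreader with a round black 15 mm handle below and a flat steel blade (24 mm wide, 3 mm thick) on top, 114 mm long; origin at its lower end. Stays in the stand
- stick_a: cinnamon stick: plain brown bark cylinder 18 mm across and 100 mm long with a rounded lower end, 18 to 35 g, standing upright (leaning up to 3 degrees) in one of the five sockets of the stand, its lowest 45 mm in the socket and 55 mm standing out. Origin at the centre of its lower end, z along it to its upper end
- stick_a_mid (a point): middle of stick_a on its axis, 50 mm from either end
- stick_b: cinnamon stick: plain brown bark cylinder 18 mm across and 100 mm long with a rounded lower end, 18 to 35 g, standing upright (leaning up to 3 degrees) in one of the five sockets of the stand, its lowest 45 mm in the socket and 55 mm standing out. Origin at the centre of its lower end, z along it to its upper end
- stick_b_mid (a point): middle of stick_b on its axis, 50 mm from either end
- stick_c: cinnamon stick: plain brown bark cylinder 18 mm across and 100 mm long with a rounded lower end, 18 to 35 g, standing upright (leaning up to 3 degrees) in one of the five sockets of the stand, its lowest 45 mm in the socket and 55 mm standing out. Origin at the centre of its lower end, z along it to its upper end
- stick_c_mid (a point): middle of stick_c on its axis, 50 mm from either end

How it is judged:
On the way, in this order (a step that is already met when the one before it is completed fails the run):
1. a first stick is down in the jar, the lid still open (((z of stick_a_mid in the frame of jar between 0 and 0.125 m and horizontal distance between stick_a_mid and jar below 0.07 m) or (z of stick_b_mid in the frame of jar between 0 and 0.125 m and horizontal distance between stick_b_mid and jar below 0.07 m) or (z of stick_c_mid in the frame of jar between 0 and 0.125 m and horizontal distance between stick_c_mid and jar below 0.07 m)) and value of joint lid above 1 rad), for 0.2 s.
2. a second stick is down in the jar, the lid still open ((((z of stick_a_mid in the frame of jar between 0 and 0.125 m and horizontal distance between stick_a_mid and jar below 0.07 m) and (z of stick_b_mid in the frame of jar between 0 and 0.125 m and horizontal distance between stick_b_mid and jar below 0.07 m)) or ((z of stick_a_mid in the frame of jar between 0 and 0.125 m and horizontal distance between stick_a_mid and jar below 0.07 m) and (z of stick_c_mid in the frame of jar between 0 and 0.125 m and horizontal distance between stick_c_mid and jar below 0.07 m)) or ((z of stick_b_mid in the frame of jar between 0 and 0.125 m and horizontal distance between stick_b_mid and jar below 0.07 m) and (z of stick_c_mid in the frame of jar between 0 and 0.125 m and horizontal distance between stick_c_mid and jar below 0.07 m))) and value of joint lid above 1 rad), for 0.2 s.
3. all three sticks are down in the jar, the lid still open (z of stick_a_mid in the frame of jar between 0 and 0.125 m and horizontal distance between each of stick_a_mid, stick_b_mid, stick_c_mid and jar below 0.07 m and z of stick_b_mid in the frame of jar between 0 and 0.125 m and z of stick_c_mid in the frame of jar between 0 and 0.125 m and value of joint lid above 1 rad), for 0.2 s.
At the end, for the whole second after the job is handed in: The middle of each of the three sticks is down inside the jar (less than 125 mm above the jar's underside and within 70 mm of its axis), the sticks are at rest, the lid is shut to within 0.08 rad, and the dipper and the spreader stand in their sockets (z of stick_a_mid in the frame of jar between 0 and 0.125 m and horizontal distance between each of stick_a_mid, stick_b_mid, stick_c_mid and jar below 0.07 m and z of stick_b_mid in the frame of jar between 0 and 0.125 m and z of stick_c_mid in the frame of jar between 0 and 0.125 m and value of joint lid below 0.08 rad and linear speed of each of stick_a, stick_b, stick_c below 0.03 m/s and z of each of dipper, spreader in the frame of stand below 0.02 m); the robot touches nothing.
It fails at once if the dipper or the spreader is moved more than 30 mm (distance of any of dipper, spreader from where it was at the start of the episode above 0.03 m).
It also fails if it takes over 72 s, if anything falls off the work surface, if the arm or the gripper's body presses on something with over 40 N, if the wrist force passes 120 N, or if a joint passes its speed limit or range.

## Working session

There is one attempt and no reset: what is moved stays moved. The work goes in short steps, Python scripts to look and compute and a tool call to move; the robot and the scene stay as the last step left them, time stands still between calls to the robot, and variables do not carry over. Pictures are saved under pics/ and viewed, at most 10 in all, crops included, and the job is handed in when it is done.

Besides the shell and the picture viewer there is one more tool, called after "Request:" as name(argument=value, ...), one argument or row to a line, values as JSON. apply_moves: Moves the arm, as the interface text tells. Its arguments: {"type":"object","properties":{"rows":{"type":"array"},"fingers":{"type":"number"},"force":{"type":"number"}},"required":["rows"]}

```bash
mkdir -p pics; python3 - <<'E'
from bench import *
import cv2,numpy as np
s=get_state();print(s)
for c in ["scene","top"]:
    im=camera(c);cv2.imwrite(f"pics/{c}0.png",im[:,:,::-1])
    m=camera_model(c);print(c,np.round(m["K"],1).tolist(),np.round(m["view"],4).tolist())
    for l in ["stick_a","dipper","spreader","stand","jar","jar_mouth","lid"]:
        print(l,[(np.round(d["uv"]).tolist(),round(d["conf"],2)) for d in search_frame(c,l)][:5])
print(np.round(camera_model("wrist")["T_tool_cam"],4).tolist(),camera_model("wrist")["K"])
E
```

```text
{'t': 0.0, 'joint_pos': array([-1.14941845e+00,  3.53646357e-01,  1.63412359e+00,  3.45648085e-05,
        1.15517130e+00, -2.40125153e-03]), 'dq': array([ 0.00012914,  0.00075342, -0.0018619 ,  0.00152512,  0.00059338,
        0.00050367]), 'tau': array([-2.21891394e-03, -5.93843186e+01, -3.34223914e+01,  6.92168414e-02,
        2.32710689e-02, -1.71208449e-04]), 'eef_pos': array([ 0.25682634, -0.56928995,  0.2308693 ]), 'tool_rot': array([ 9.77636518e-01,  2.10300700e-01, -1.24765629e-04, -6.62842168e-04]), 'force': array([ 0.42881447, -0.72578599,  0.28716602]), 'wrist_torque': array([ 0.05849816, -0.0502881 , -0.0053013 ]), 'grasp_force': 0.0, 'finger_gap': 0.09202031619633846}
scene [[494.1, 0.0, 315.5], [0.0, 494.1, 200.3], [0.0, 0.0, 1.0]] [[0.8564, 0.5159, 0.0213, -0.4571], [0.2939, -0.453, -0.8417, -0.0427], [-0.4246, 0.727, -0.5396, 1.2351], [0.0, 0.0, 0.0, 1.0]]
stick_a [([342.0, 186.0], 0.69), ([361.0, 190.0], 0.54), ([303.0, 182.0], 0.53)]
dipper [([379.0, 193.0], 0.61), ([342.0, 211.0], 0.17)]
spreader [([322.0, 186.0], 0.67)]
stand [([344.0, 210.0], 0.94)]
jar [([255.0, 287.0], 0.69)]
jar_mouth [([256.0, 285.0], 0.85)]
lid [([268.0, 221.0], 0.81), ([340.0, 186.0], 0.64)]
top [[494.1, 0.0, 323.7], [0.0, 494.1, 195.5], [0.0, 0.0, 1.0]] [[0.0796, -0.9968, 0.0057, -0.034], [-0.9758, -0.0791, -0.2038, 0.5609], [0.2036, 0.0107, -0.979, 1.0391], [0.0, 0.0, 0.0, 1.0]]
stick_a [([256.0, 218.0], 0.67)]
dipper [([249.0, 172.0], 0.56), ([420.0, 216.0], 0.33)]
spreader [([259.0, 234.0], 0.64)]
stand [([264.0, 221.0], 0.73)]
jar [([423.0, 216.0], 0.9)]
jar_mouth [([429.0, 215.0], 0.9)]
lid [([258.0, 194.0], 0.36)]
[[-0.0002, -0.9609, -0.277, 0.0784], [1.0, -0.0002, -0.0001, 0.0001], [0.0, -0.277, 0.9609, -0.154], [0.0, 0.0, 0.0, 1.0]] [[328.62354795   0.         321.32921548]
 [  0.         328.62354795 203.48313741]
 [  0.           0.           1.        ]]
```

```bash
python3 - <<'E'
import cv2,numpy as np
a=cv2.imread("pics/scene0.png")[140:360,180:440];b=cv2.imread("pics/top0.png")[130:290,220:500]
a=cv2.resize(a,None,fx=1.5*1.3,fy=1.5*1.3,interpolation=2);cv2.imwrite("pics/s1.png",a)
cv2.imwrite("pics/t1.png",cv2.resize(b,None,fx=2.85,fy=2.85,interpolation=2))
E
```

```text
(no output)
```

View pics/s1.png

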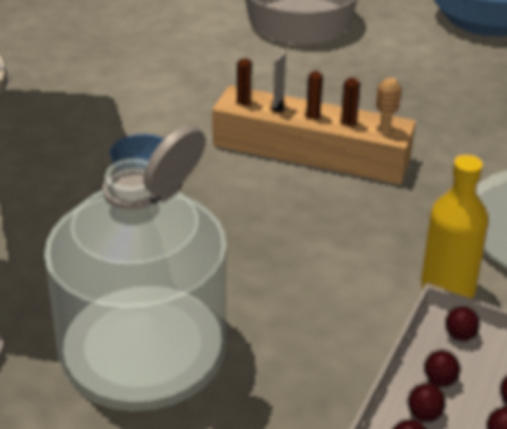

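View pics/t1.png

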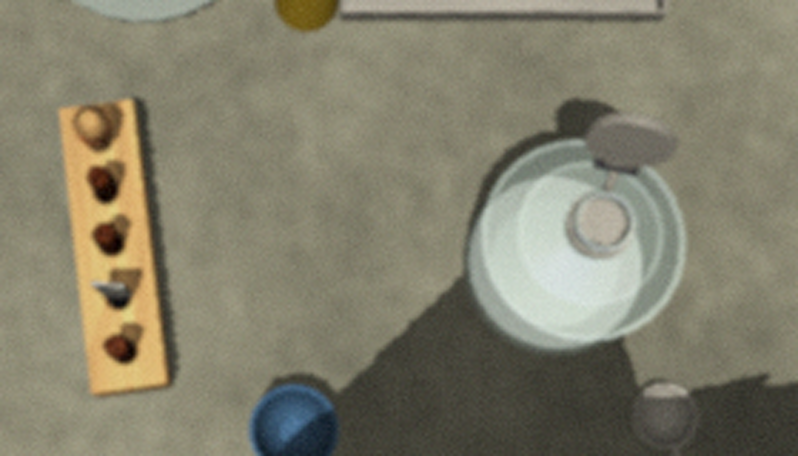

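The scene view shows the row order stick, spreader, stick, stick, dipper. The jar is at the left, with its lid leaning back. In the top view (crop px) the sticks are at (102,183), (109,237) and (121,347), and the mouth is at (601,222). I'll work out the geometry next.

```bash
cat > h.py <<'E'
from bench import *
import numpy as np
from scipy.spatial.transform import Rotation as R
def ray(c,uv,z,s=None):
    m=camera_model(c);K=np.array(m["K"])
    if c=="wrist":
        T=np.eye(4);T[:3,:3]=R.from_quat(s["tool_rot"]).as_matrix();T[:3,3]=s["eef_pos"];C=T@m["T_tool_cam"]
    else: C=np.linalg.inv(m["view"])
    d=C[:3,:3]@np.linalg.inv(K)@[uv[0],uv[1],1];o=C[:3,3]
    return o+d*(z-o[2])/d[2]
def proj(c,p,s=None):
    m=camera_model(c)
    if c=="wrist":
        T=np.eye(4);T[:3,:3]=R.from_quat(s["tool_rot"]).as_matrix();T[:3,3]=s["eef_pos"];V=np.linalg.inv(T@m["T_tool_cam"])
    else: V=np.array(m["view"])
    q=np.array(m["K"])@(V@[*p,1])[:3];return q[:2]/q[2]
def go(p,ydir=None,s=None):
    s=s or get_state();M=R.from_quat(s["tool_rot"]).as_matrix()
    off=M.T@(np.array(p)-s["eef_pos"])*100
    yaw=None
    if ydir is not None:
        l=M.T@[ydir[0],ydir[1],0];yaw=np.degrees(np.arctan2(-l[0],l[1]));yaw=(yaw+90)%180-90
    print("off",np.round(off,2),"yaw",yaw)
E
python3 - <<'E'
from h import *
t=lambda x,y:(220+x/2.85,130+y/2.85); sc=lambda x,y:(180+x/1.95,140+y/1.95)
for p in [(60,108),(135,99),(168,384),(91,394)]: print("corner",ray("top",t(*p),.05)[:2].round(4))
for p in [(101,178),(108,234),(120,345)]: print("sticktop",ray("top",t(*p),.100)[:2].round(4))
for p in [(315,75),(350,82),(245,62)]: print("scene sticktop",ray("scene",sc(*p),.103)[:2].round(4))
m=ray("top",t(601,220),.19);print("mouth",m, "scene",ray("scene",sc(131,178),.19))
print("hinge",ray("top",t(611,185),.191),"lid c",ray("top",t(632,140),.22))
print("jar base ctr scene",ray("scene",sc(138,343),.01))
M=R.from_quat(get_state()["tool_rot"]).as_matrix();print(M.round(3))
E
```

```text
corner [0.612  0.2024]
corner [0.6242 0.144 ]
corner [0.4026 0.0958]
corner [0.3904 0.1534]
sticktop [0.548  0.1563]
sticktop [0.5061 0.1466]
sticktop [0.425  0.1291]
scene sticktop [0.5079 0.1482]
scene sticktop [0.5475 0.1559]
scene sticktop [0.4271 0.1305]
mouth [ 0.52815623 -0.19944698  0.19      ] scene [ 0.53170636 -0.20709535  0.19      ]
hinge [ 0.55283152 -0.20519376  0.191     ] lid c [ 0.57803531 -0.21182219  0.22      ]
jar base ctr scene [ 0.52944913 -0.20967996  0.01      ]
[[ 0.912  0.411  0.   ]
 [ 0.411 -0.912 -0.   ]
 [ 0.     0.    -1.   ]]
```

```bash
python3 - <<'E'
from h import *
go((.48,-.19,.40),(.233,.972))
go((.529,-.203,.38),(.233,.972))
E
```

```text
off [ 35.94 -25.44 -16.84] yaw 37.76130478885909
off [ 39.87 -22.24 -14.84] yaw 37.76130478885909
```

Request:
apply_moves(
  rows=[
    {"offset": [0, 0, -5], "yaw": 0},
    {"offset": [2, -2, -10], "yaw": 5},
    {"offset": [6, -4.5, -12], "yaw": 11},
    {"offset": [10, -7, -15], "yaw": 17},
    {"offset": [14, -9, -17], "yaw": 22},
    {"offset": [18.5, -12, -17], "yaw": 28},
    {"offset": [22.5, -15, -17], "yaw": 34},
    {"offset": [26.5, -18, -17], "yaw": 37.8},
  ],
)

```text
t: 1.6
eef_pos: [0.418, -0.3081, 0.4021]
tool_rot: [0.993, -0.12, 0.001, 0.0]
force: [0.7, 0.1, -0.0]
finger_gap: 0.0921
grasp_force: 0.0
```

```bash
python3 - <<'E'
from h import *
s=get_state();print(s["t"],s["eef_pos"],s["joint_pos"].round(2));go((.50,-.196,.40),(.233,.972))
E
```

```text
1.6 [ 0.4180399  -0.30807077  0.40212069] [-0.64  0.06  1.63  0.    1.45  1.17]
off [  5.29 -12.84   0.21] yaw -0.2914055132515614
```

Request:
apply_moves(
  rows=[
    {"offset": [1.7, -4, 0], "yaw": 0},
    {"offset": [3.5, -8.5, 0], "yaw": 0},
    {"offset": [5.3, -12.8, 0], "yaw": 0},
    {"offset": [5.3, -12.8, 0], "yaw": 0},
    {"offset": [5.3, -12.8, 0], "yaw": 0},
  ],
)

```text
t: 2.1
eef_pos: [0.499, -0.1969, 0.4014]
tool_rot: [0.993, -0.116, -0.0, 0.0]
force: [0.4, -0.6, 0.5]
finger_gap: 0.0915
grasp_force: 0.0
```

```bash
python3 - <<'E'
from h import *
import cv2
s=get_state();im=camera("wrist");print(s["eef_pos"])
for l in ["jar_mouth","lid"]:
    print(l,[(np.round(d["uv"],1).tolist(),round(d["conf"],2)) for d in search_frame("wrist",l)])
im=im[:,:,::-1].copy()
jx=np.array([.972,-.233,0]);m=np.array([.529,-.203,.19])
for a in np.linspace(0,6.28,24): cv2.circle(im,tuple(int(v) for v in proj("wrist",m+.0215*np.array([np.cos(a),np.sin(a),0]),s)),1,(0,0,255),-1)
cv2.imwrite("pics/w1.png",im)
E
```

```text
[ 0.49900405 -0.19692553  0.40140158]
jar_mouth [([317.9, 141.4], 0.74)]
lid [([310.4, 111.3], 0.66)]
```

View pics/w1.png

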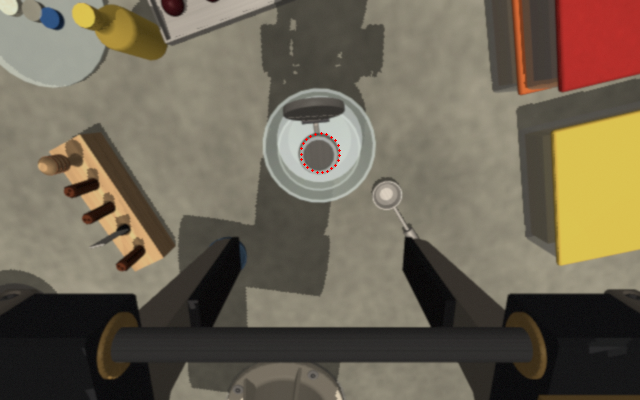

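Overlaying the estimate shows the mouth at (318.5,155) against my circle at (320,153), so the mouth is at about (.5275,-.2005). Next is the stand.

```bash
python3 - <<'E'
from h import *
go((.41,.127,.26),(-.214,.977))
E
```

```text
off [-16.21 -29.59  14.15] yaw -25.942082873354536
```

Request:
apply_moves(
  rows=[
    {"offset": [-2.5, -4.2, 0], "yaw": -4},
    {"offset": [-5, -8.5, 0], "yaw": -8},
    {"offset": [-7, -12.8, 1], "yaw": -12},
    {"offset": [-9, -17, 3], "yaw": -16},
    {"offset": [-11.5, -21, 5], "yaw": -20},
    {"offset": [-13.5, -25, 7.5], "yaw": -24},
    {"offset": [-16, -28, 10.5], "yaw": -26},
    {"offset": [-16.2, -29.6, 14], "yaw": -26},
  ],
)

```text
t: 3.05
eef_pos: [0.4094, 0.1291, 0.2615]
tool_rot: [0.994, 0.109, 0.001, -0.0]
force: [0.7, 0.3, -0.5]
finger_gap: 0.0919
grasp_force: 0.0
```

Request:
apply_moves(
  rows=[
    {"offset": [0, 0, 0], "yaw": 0},
    {"offset": [0, 0, 0], "yaw": 0},
    {"offset": [0, 0, 0], "yaw": 0},
  ],
)

```text
t: 3.35
eef_pos: [0.4117, 0.127, 0.2632]
tool_rot: [0.994, 0.108, 0.001, -0.0]
force: [0.7, 0.1, 0.2]
finger_gap: 0.092
grasp_force: 0.0
```

```bash
python3 - <<'E'
from h import *
import cv2
s=get_state();im=camera("wrist");print(s["eef_pos"],s["tool_rot"])
for l in ["stick_a"]:
    print(l,[(np.round(d["uv"],1).tolist(),round(d["conf"],2)) for d in search_frame("wrist",l)])
im=im[:,:,::-1].copy()
for p in [(.425,.131),(.507,.149),(.548,.157)]:
  for a in np.linspace(0,6.28,12): 
    cv2.circle(im,tuple(int(v) for v in proj("wrist",[p[0]+.009*np.cos(a),p[1]+.009*np.sin(a),.105],s)),1,(0,255,0),-1)
cv2.imwrite("pics/w2.png",im)
E
```

```text
[0.41171565 0.1269638  0.26318971] [ 9.94166454e-01  1.07850987e-01  1.10682012e-03 -2.14295238e-05]
stick_a [([321.3, 44.3], 0.96), ([315.8, 171.7], 0.73), ([317.5, 89.9], 0.68)]
```

View pics/w2.png

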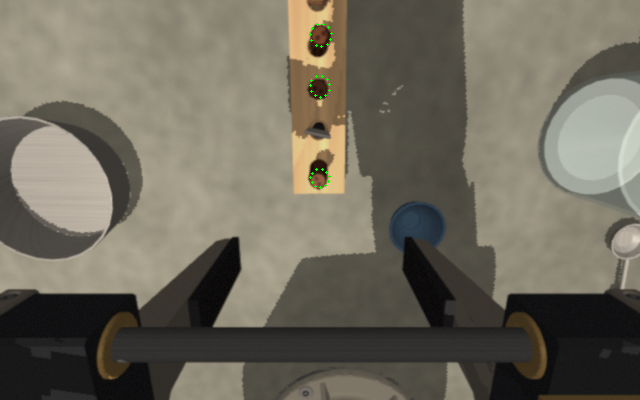

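The green circles at (319,178), (319,88) and (320,37) sit on the stick tops, so the estimates hold. I'm going to the nearest stick.

```bash
python3 - <<'E'
from h import *
go((.425,.131,.084),(-.214,.977))
E
```

```text
off [ 1.34 -0.1  17.91] yaw 0.010082955385058767
```

Request:
apply_moves(
  rows=[
    {"offset": [1.3, -0.1, 2], "yaw": 0},
    {"offset": [1.3, -0.1, 6], "yaw": 0},
    {"offset": [1.3, -0.1, 10], "yaw": 0},
    {"offset": [1.3, -0.1, 14], "yaw": 0},
    {"offset": [1.3, -0.1, 17], "yaw": 0},
    {"offset": [1.3, -0.1, 17.8], "yaw": 0},
    {"offset": [1.3, -0.1, 17.8], "yaw": 0},
    {"offset": [1.3, -0.1, 17.8], "yaw": 0},
  ],
)

```text
t: 4.25
eef_pos: [0.4243, 0.1319, 0.085]
tool_rot: [0.994, 0.108, 0.001, -0.0]
force: [-0.4, -0.9, 0.3]
finger_gap: 0.0917
grasp_force: 0.0
```

Request:
apply_moves(
  rows=[
    {"offset": [0, 0, 0], "yaw": 0},
    {"offset": [0, 0, 0], "yaw": 0},
    {"offset": [0, 0, 0], "yaw": 0},
    {"offset": [0, 0, 0], "yaw": 0},
    {"offset": [0, 0, 0], "yaw": 0},
    {"offset": [0, 0, 0], "yaw": 0},
    {"offset": [0, 0, 0], "yaw": 0},
    {"offset": [0, 0, 0], "yaw": 0},
  ],
  fingers=1,
  force=20,
)

```text
t: 5.05
eef_pos: [0.4229, 0.1318, 0.0835]
tool_rot: [0.994, 0.109, -0.0, 0.0]
force: [-0.0, 0.3, -0.3]
finger_gap: 0.03
grasp_force: 0.0
```

Request:
apply_moves(
  rows=[
    {"offset": [0, 0, 0], "yaw": 0},
    {"offset": [0, 0, 0], "yaw": 0},
    {"offset": [0, 0, 0], "yaw": 0},
    {"offset": [0, 0, 0], "yaw": 0},
    {"offset": [0, 0, -1], "yaw": 0},
    {"offset": [0, 0, -3], "yaw": 0},
    {"offset": [0, 0, -6], "yaw": 0},
  ],
)

```text
t: 5.75
eef_pos: [0.4217, 0.1314, 0.1437]
tool_rot: [0.994, 0.109, -0.001, 0.0]
force: [0.9, 0.1, -0.8]
finger_gap: 0.0172
grasp_force: 20.0
```

```bash
python3 - <<'E'
from h import *
s=get_state();print(s["finger_gap"],s["grasp_force"],s["eef_pos"]);go((.5275,-.2005,.32),(.2,.98))
E
```

```text
0.017178771135246053 19.989425467092587 [0.42174972 0.131419   0.14373014]
off [  3.1   34.7  -17.63] yaw 24.018422083662955
```

Request:
apply_moves(
  rows=[
    {"offset": [0, 0, -5], "yaw": 0},
    {"offset": [0, 2, -9], "yaw": 2},
    {"offset": [0.3, 6, -12], "yaw": 6},
    {"offset": [0.8, 10, -15], "yaw": 10},
    {"offset": [1.3, 14.5, -17], "yaw": 14},
    {"offset": [1.8, 19, -17.7], "yaw": 18},
    {"offset": [2.4, 24, -17.7], "yaw": 22},
    {"offset": [2.7, 28, -17.7], "yaw": 24},
  ],
)

```text
t: 6.55
eef_pos: [0.51, -0.1382, 0.3218]
tool_rot: [0.995, -0.102, 0.001, 0.0]
force: [0.2, 0.6, -1.4]
finger_gap: 0.0175
grasp_force: 20.0
```

```bash
python3 - <<'E'
from h import *
s=get_state();print(s["finger_gap"],s["grasp_force"],s["eef_pos"]);go((.5275,-.2005,.32),(.2,.98))
E
```

```text
0.017502271603882045 19.989858860408276 [ 0.51001257 -0.1382101   0.32179786]
off [2.98 5.74 0.19] yaw -0.17025398040095752
```

Request:
apply_moves(
  rows=[
    {"offset": [1.5, 3, 0], "yaw": 0},
    {"offset": [2.9, 5.5, 0], "yaw": 0},
    {"offset": [3, 5.7, 0], "yaw": 0},
    {"offset": [3, 5.7, 0], "yaw": 0},
    {"offset": [3, 5.7, 0], "yaw": 0},
  ],
)

```text
t: 7.05
eef_pos: [0.5273, -0.1967, 0.3207]
tool_rot: [0.995, -0.1, -0.0, -0.0]
force: [0.3, -0.0, -0.0]
finger_gap: 0.0179
grasp_force: 20.0
```

```bash
python3 - <<'E'
from h import *
import cv2
s=get_state();im=camera("wrist");cv2.imwrite("pics/w3.png",im[:,:,::-1])
im2=camera("scene");print(s["eef_pos"]);go((.5275,-.2005,.32),(.2,.98))
a=im[100:400,200:440,::-1];b=cv2.resize(im2[180:300,190:340,::-1],None,fx=2.5,fy=2.5,interpolation=2)
cv2.imwrite("pics/w3.png",np.hstack([a,b]))
E
```

```text
[ 0.52727468 -0.19665504  0.32074646]
off [0.08 0.39 0.08] yaw 0.07995502970598523
```

View pics/w3.png

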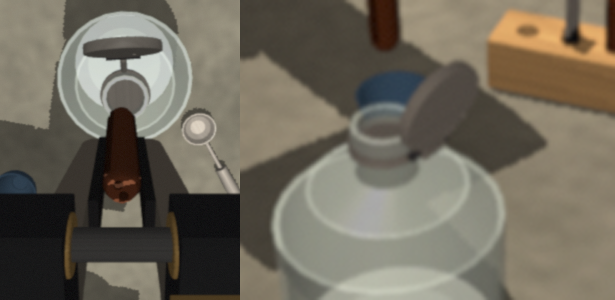

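The wrist crop shows the mouth rim centred near (126,95) and the stick tip ending near (121,110). The scene crop shows the stick hanging upright above the mouth.

```bash
python3 - <<'E'
from h import *
s=get_state()
print(ray("wrist",(325.5,195),.19,s), proj("wrist",(.5275,-.2005,.19),s))
M=R.from_quat(s["tool_rot"]).as_matrix();print(proj("wrist",s["eef_pos"]+M@[0,0,.08],s))
# candidate circle check in image
import cv2
im=cv2.cvtColor(cv2.imread("pics/w3.png")[60:130,90:165],cv2.COLOR_BGR2GRAY)
c=cv2.HoughCircles(cv2.GaussianBlur(im,(3,3),0),cv2.HOUGH_GRADIENT,1,5,param1=60,param2=10,minRadius=18,maxRadius=30);print(c+np.array([290,160,0]) if c is not None else 0)
E
```

```text
[ 0.53091049 -0.20088068  0.19      ] [325.82614908 198.68386692]
[321.42803551 217.55133327]
[[[325.5        197.5         22.79999924]
  [323.5        192.5         23.79999924]
  [324.5        202.5         27.10000038]
  [312.5        200.5         29.39999962]
  [328.5        188.5         19.29999924]
  [328.5        193.5         21.39999962]
  [319.5        189.5         19.39999962]
  [339.5        201.5         26.79999924]
  [308.5        182.5         23.79999924]
  [318.5        194.5         19.29999924]
  [309.5        204.5         21.20000076]]]
```

Request:
apply_moves(
  rows=[
    {"offset": [0.2, 0.4, 0], "yaw": 0},
    {"offset": [0.2, 0.4, 2], "yaw": 0},
    {"offset": [0.2, 0.4, 4], "yaw": 0},
    {"offset": [0.2, 0.4, 5.5], "yaw": 0},
    {"offset": [0.2, 0.4, 7], "yaw": 0},
    {"offset": [0.2, 0.4, 8.5], "yaw": 0},
    {"offset": [0.2, 0.4, 10], "yaw": 0},
    {"offset": [0.2, 0.4, 10], "yaw": 0},
  ],
)

```text
t: 7.95
eef_pos: [0.5278, -0.2012, 0.2188]
tool_rot: [0.995, -0.1, -0.002, -0.0]
force: [0.0, 0.4, -0.7]
finger_gap: 0.017
grasp_force: 20.0
```

```bash
python3 - <<'E'
from h import *
import cv2
s=get_state();im=camera("wrist");im2=camera("scene");print(s["eef_pos"],s["force"])
a=im[100:400,200:440,::-1];b=cv2.resize(im2[150:270,190:340,::-1],None,fx=2.5,fy=2.5,interpolation=2)
cv2.imwrite("pics/w4.png",np.hstack([a,b]))
E
```

```text
[ 0.52783991 -0.20117916  0.21879161] [ 0.02641501  0.35919461 -0.70320777]
```

View pics/w4.png

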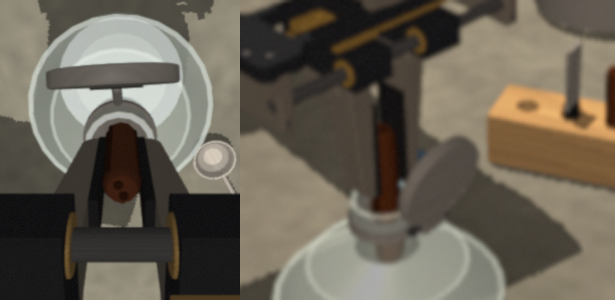

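The stick is in the neck with no contact force. Releasing.

Request:
apply_moves(
  rows=[
    {"offset": [0, 0, 0], "yaw": 0},
    {"offset": [0, 0, 0], "yaw": 0},
    {"offset": [0, 0, 0], "yaw": 0},
    {"offset": [0, 0, 0], "yaw": 0},
    {"offset": [0, 0, 0], "yaw": 0},
    {"offset": [0, 0, -3], "yaw": 0},
    {"offset": [0, 0, -7], "yaw": 0},
    {"offset": [0, 0, -10], "yaw": 0},
  ],
  fingers=0.5,
)

```text
t: 8.85
eef_pos: [0.5292, -0.202, 0.3226]
tool_rot: [0.995, -0.1, 0.001, 0.0]
force: [1.1, -0.3, 0.1]
finger_gap: 0.0457
grasp_force: 0.0
```

```bash
python3 - <<'E'
from h import *
import cv2
s=get_state();im=camera("wrist");im2=camera("scene");print(s["eef_pos"],s["force"],s["finger_gap"])
a=im[100:400,200:440,::-1];b=cv2.resize(im2[180:350,190:340,::-1],None,fx=2,fy=2,interpolation=2)[:300]
cv2.imwrite("pics/w5.png",np.hstack([a,b]))
print([(np.round(d["uv"]),d["conf"]) for d in search_frame("scene","stick_a")])
go((.507,.149,.22),(-.214,.977))
E
```

```text
[ 0.52916315 -0.20204241  0.32255533] [ 1.12403376 -0.27659463  0.1291314 ] 0.0456948423858724
[(array([357., 194.]), 0.69), (array([342., 188.]), 0.48)]
off [ -9.31 -33.97  10.21] yaw -23.873663209351918
```

View pics/w5.png

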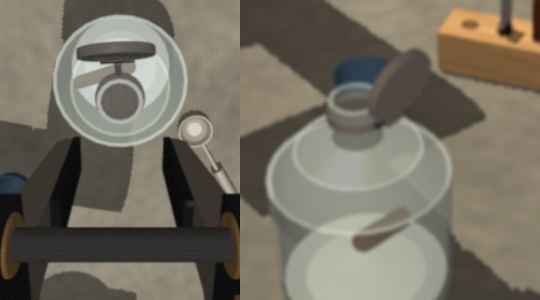

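The first stick lies in the jar, visible at (385,230) in the scene crop. Next is the middle stick.

Request:
apply_moves(
  rows=[
    {"offset": [-1, -4, 0], "yaw": -3},
    {"offset": [-2.3, -8.5, 0], "yaw": -6},
    {"offset": [-3.5, -13, 0], "yaw": -9},
    {"offset": [-4.8, -17.5, 1], "yaw": -13},
    {"offset": [-6, -22, 3], "yaw": -17},
    {"offset": [-7.3, -26.5, 5], "yaw": -21},
    {"offset": [-8.6, -31, 8], "yaw": -24},
    {"offset": [-9.3, -34, 10], "yaw": -24},
  ],
)

```text
t: 9.8
eef_pos: [0.5041, 0.1516, 0.2183]
tool_rot: [0.994, 0.11, -0.001, 0.0]
force: [1.1, 0.3, 0.4]
finger_gap: 0.0461
grasp_force: 0.0
```

Request:
apply_moves(
  rows=[
    {"offset": [0, 0, 0], "yaw": 0},
    {"offset": [0, 0, 0], "yaw": 0},
  ],
)

```text
t: 10.0
eef_pos: [0.5046, 0.15, 0.2191]
tool_rot: [0.994, 0.11, -0.001, 0.0]
force: [-0.4, -0.1, 1.2]
finger_gap: 0.0461
grasp_force: 0.0
```

```bash
python3 - <<'E'
from h import *
go((.507,.149,.084),(-.214,.977))
E
```

```text
off [ 0.25  0.14 13.5 ] yaw 0.24849677877088538
```

Request:
apply_moves(
  rows=[
    {"offset": [0.2, 0.1, 3], "yaw": 0},
    {"offset": [0.2, 0.1, 7], "yaw": 0},
    {"offset": [0.2, 0.1, 10.5], "yaw": 0},
    {"offset": [0.2, 0.1, 12.5], "yaw": 0},
    {"offset": [0.2, 0.1, 13.5], "yaw": 0},
    {"offset": [0.2, 0.1, 13.5], "yaw": 0},
    {"offset": [0.2, 0.1, 13.5], "yaw": 0},
  ],
)

```text
t: 10.7
eef_pos: [0.5088, 0.1489, 0.0866]
tool_rot: [0.994, 0.108, 0.001, -0.0]
force: [-0.2, 0.1, -0.5]
finger_gap: 0.0456
grasp_force: 0.0
```

Request:
apply_moves(
  rows=[
    {"offset": [0, 0, 0], "yaw": 0},
    {"offset": [0, 0, 0], "yaw": 0},
    {"offset": [0, 0, 0], "yaw": 0},
    {"offset": [0, 0, 0], "yaw": 0},
    {"offset": [0, 0, 0], "yaw": 0},
    {"offset": [0, 0, 0], "yaw": 0},
    {"offset": [0, 0, 0], "yaw": 0},
  ],
  fingers=1,
)

```text
t: 11.4
eef_pos: [0.5083, 0.1498, 0.0859]
tool_rot: [0.994, 0.109, 0.0, -0.0]
force: [-0.3, 5.5, 4.3]
finger_gap: 0.0178
grasp_force: 19.9
```

Request:
apply_moves(
  rows=[
    {"offset": [0, 0, -1], "yaw": 0},
    {"offset": [0, 0, -3], "yaw": 0},
    {"offset": [0, 0, -6], "yaw": 0},
    {"offset": [0, 0, -10], "yaw": 0},
    {"offset": [0, 0, -14], "yaw": 0},
    {"offset": [0, 0, -18], "yaw": 0},
    {"offset": [0, 0, -22], "yaw": 0},
    {"offset": [0, 0, -23.6], "yaw": 0},
  ],
)

```text
t: 12.2
eef_pos: [0.5089, 0.1489, 0.3253]
tool_rot: [0.994, 0.109, 0.002, 0.0]
force: [-0.1, -0.5, -1.3]
finger_gap: 0.0178
grasp_force: 19.9
```

```bash
python3 - <<'E'
from h import *
go((.5285,-.2007,.32),(.2,.98))
E
```

```text
off [-5.65 34.56  0.54] yaw 24.014055837612204
```

Request:
apply_moves(
  rows=[
    {"offset": [-0.7, 4, 0], "yaw": 3},
    {"offset": [-1.4, 8.5, 0], "yaw": 6},
    {"offset": [-2.2, 13, 0], "yaw": 9},
    {"offset": [-3, 18, 0], "yaw": 12},
    {"offset": [-3.7, 23, 0], "yaw": 15},
    {"offset": [-4.5, 28, 0], "yaw": 19},
    {"offset": [-5.3, 32, 0.3], "yaw": 23},
    {"offset": [-5.6, 34.5, 0.5], "yaw": 24},
  ],
)

```text
t: 13.0
eef_pos: [0.5266, -0.2032, 0.3159]
tool_rot: [0.995, -0.103, -0.001, 0.001]
force: [0.6, 0.4, -0.3]
finger_gap: 0.0176
grasp_force: 19.9
```

Request:
apply_moves(
  rows=[
    {"offset": [0, 0, 0], "yaw": 0},
    {"offset": [0, 0, 0], "yaw": 0},
  ],
)

```text
t: 13.2
eef_pos: [0.5271, -0.2, 0.3159]
tool_rot: [0.995, -0.101, -0.001, -0.0]
force: [-0.4, 0.2, -0.7]
finger_gap: 0.0173
grasp_force: 19.9
```

```bash
python3 - <<'E'
from h import *
import cv2
s=get_state();im=camera("wrist");im2=camera("scene")
a=im[100:400,200:440,::-1];b=cv2.resize(im2[180:300,190:340,::-1],None,fx=2.5,fy=2.5,interpolation=2)
cv2.imwrite("pics/w6.png",np.hstack([a,b]))
go((.5285,-.2007,.32),(.2,.98),s)
E
```

```text
off [ 0.15  0.04 -0.41] yaw -0.04204922931643296
```

View pics/w6.png

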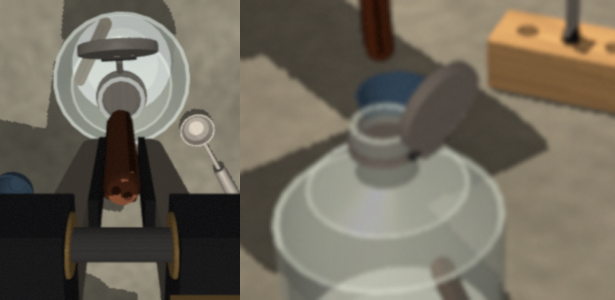

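The tip sits about 3 mm toward −x from where the first stick's was, a slight lean. I'll compensate and insert.

Request:
apply_moves(
  rows=[
    {"offset": [0.4, 0, 0], "yaw": 0},
    {"offset": [0.4, 0, 2], "yaw": 0},
    {"offset": [0.4, 0, 3.5], "yaw": 0},
    {"offset": [0.4, 0, 5], "yaw": 0},
    {"offset": [0.4, 0, 6.5], "yaw": 0},
    {"offset": [0.3, 0, 8], "yaw": 0},
    {"offset": [0.2, 0, 9.7], "yaw": 0},
    {"offset": [0.2, 0, 9.7], "yaw": 0},
  ],
)

```text
t: 14.1
eef_pos: [0.5287, -0.1987, 0.2177]
tool_rot: [0.995, -0.1, -0.002, -0.0]
force: [-0.3, 0.3, -0.8]
finger_gap: 0.0178
grasp_force: 19.9
```

Request:
apply_moves(
  rows=[
    {"offset": [0, 0, 0], "yaw": 0},
    {"offset": [0, 0, 0], "yaw": 0},
    {"offset": [0, 0, 0], "yaw": 0},
    {"offset": [0, 0, 0], "yaw": 0},
    {"offset": [0, 0, 0], "yaw": 0},
    {"offset": [0, 0, -3], "yaw": 0},
    {"offset": [0, 0, -7], "yaw": 0},
    {"offset": [0, 0, -10], "yaw": 0},
  ],
  fingers=0.5,
)

```text
t: 14.9
eef_pos: [0.53, -0.2003, 0.3217]
tool_rot: [0.995, -0.1, 0.001, 0.0]
force: [0.3, -0.1, -0.9]
finger_gap: 0.046
grasp_force: 0.0
```

```bash
python3 - <<'E'
from h import *
import cv2
s=get_state();im=camera("wrist");im2=camera("scene")
a=im[100:400,200:440,::-1];b=cv2.resize(im2[180:350,190:340,::-1],None,fx=2,fy=2,interpolation=2)[:300]
cv2.imwrite("pics/w7.png",np.hstack([a,b]))
go((.548,.157,.22),(-.214,.977))
E
```

```text
off [ -5.64 -35.41  10.35] yaw -23.881368204138397
```

View pics/w7.png

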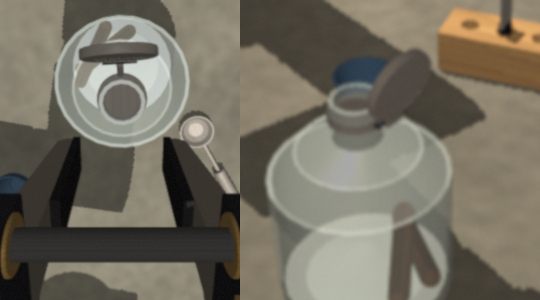

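Two sticks are in the jar, at (402,250) and (425,260) in the scene crop. The neck is clear, so I'm going for the third.

Request:
apply_moves(
  rows=[
    {"offset": [-0.7, -4, 0], "yaw": -3},
    {"offset": [-1.4, -8.5, 0], "yaw": -6},
    {"offset": [-2.1, -13, 0], "yaw": -9},
    {"offset": [-2.9, -18, 1], "yaw": -13},
    {"offset": [-3.6, -22.5, 3], "yaw": -17},
    {"offset": [-4.4, -27, 5], "yaw": -21},
    {"offset": [-5.2, -32, 8], "yaw": -24},
    {"offset": [-5.6, -35.4, 10], "yaw": -24},
  ],
)

```text
t: 15.8
eef_pos: [0.5449, 0.1597, 0.2182]
tool_rot: [0.994, 0.11, -0.0, 0.0]
force: [-0.5, -0.4, 0.6]
finger_gap: 0.0462
grasp_force: 0.0
```

Request:
apply_moves(
  rows=[
    {"offset": [0, 0, 0], "yaw": 0},
    {"offset": [0, 0, 0], "yaw": 0},
  ],
)

```text
t: 16.0
eef_pos: [0.5447, 0.1584, 0.2183]
tool_rot: [0.994, 0.11, -0.001, 0.0]
force: [0.5, -0.7, -0.0]
finger_gap: 0.0459
grasp_force: 0.0
```

```bash
python3 - <<'E'
from h import *
go((.548,.157,.084),(-.214,.977))
E
```

```text
off [ 0.32  0.21 13.43] yaw 0.24873864727939576
```

Request:
apply_moves(
  rows=[
    {"offset": [0.2, 0.1, 3], "yaw": 0},
    {"offset": [0.2, 0.1, 7], "yaw": 0},
    {"offset": [0.2, 0.1, 10.5], "yaw": 0},
    {"offset": [0.2, 0.1, 12.5], "yaw": 0},
    {"offset": [0.2, 0.1, 13.5], "yaw": 0},
    {"offset": [0.2, 0.1, 13.5], "yaw": 0},
    {"offset": [0.2, 0.1, 13.5], "yaw": 0},
  ],
)

```text
t: 16.7
eef_pos: [0.5487, 0.157, 0.0858]
tool_rot: [0.994, 0.108, 0.001, -0.0]
force: [0.9, -0.6, 0.2]
finger_gap: 0.0464
grasp_force: 0.0
```

Request:
apply_moves(
  rows=[
    {"offset": [0, 0, 0], "yaw": 0},
    {"offset": [0, 0, 0], "yaw": 0},
    {"offset": [0, 0, 0], "yaw": 0},
    {"offset": [0, 0, 0], "yaw": 0},
    {"offset": [0, 0, 0], "yaw": 0},
    {"offset": [0, 0, 0], "yaw": 0},
    {"offset": [0, 0, 0], "yaw": 0},
  ],
  fingers=1,
)

```text
t: 17.4
eef_pos: [0.5479, 0.1582, 0.0849]
tool_rot: [0.994, 0.109, 0.0, -0.001]
force: [-1.0, 5.0, 4.0]
finger_gap: 0.0176
grasp_force: 19.9
```

Request:
apply_moves(
  rows=[
    {"offset": [0, 0, -1], "yaw": 0},
    {"offset": [0, 0, -3], "yaw": 0},
    {"offset": [0, 0, -6], "yaw": 0},
    {"offset": [0, 0, -10], "yaw": 0},
    {"offset": [0, 0, -14], "yaw": 0},
    {"offset": [0, 0, -18], "yaw": 0},
    {"offset": [0, 0, -22], "yaw": 0},
    {"offset": [0, 0, -23.6], "yaw": 0},
  ],
)

```text
t: 18.2
eef_pos: [0.549, 0.1573, 0.3247]
tool_rot: [0.994, 0.109, 0.003, 0.0]
force: [-0.0, 0.4, -0.6]
finger_gap: 0.0171
grasp_force: 19.9
```

```bash
python3 - <<'E'
from h import *
go((.5285,-.2007,.32),(.2,.98))
E
```

```text
off [-9.74 34.51  0.44] yaw 24.016579501536597
```

Request:
apply_moves(
  rows=[
    {"offset": [-1.5, 4, 0], "yaw": 3},
    {"offset": [-3, 8.5, 0], "yaw": 6},
    {"offset": [-4.5, 13, 0], "yaw": 9},
    {"offset": [-6, 17.5, 0], "yaw": 12},
    {"offset": [-7.5, 22, 0], "yaw": 15},
    {"offset": [-9, 26.5, 0], "yaw": 19},
    {"offset": [-9.7, 31, 0.3], "yaw": 23},
    {"offset": [-9.7, 34.4, 0.3], "yaw": 24},
  ],
)

```text
t: 19.0
eef_pos: [0.5261, -0.2023, 0.3172]
tool_rot: [0.995, -0.102, -0.0, 0.001]
force: [0.6, -0.1, -0.4]
finger_gap: 0.0173
grasp_force: 19.9
```

Request:
apply_moves(
  rows=[
    {"offset": [0, 0, 0], "yaw": 0},
    {"offset": [0, 0, 0], "yaw": 0},
  ],
)

```text
t: 19.2
eef_pos: [0.5268, -0.1999, 0.3171]
tool_rot: [0.995, -0.101, -0.001, -0.0]
force: [-0.6, 0.3, -0.3]
finger_gap: 0.0173
grasp_force: 19.9
```

```bash
python3 - <<'E'
from h import *
import cv2
s=get_state();im=camera("wrist");im2=camera("scene")
cv2.imwrite("pics/w8s.png",im2[:,:,::-1]);cv2.imwrite("pics/w8.png",im[:,:,::-1])
go((.5285,-.2007,.32),(.2,.98),s)
a=im2[:,:,::-1].astype(int);
# brown stick tip in scene: dark reddish pixels above mouth
sub=a[150:215,225:265]; mask=(sub[:,:,2]-sub[:,:,0]>25)
for r in range(0,65,4):
    c=np.where(mask[r])[0]; print(r+150, (c.min()+225,c.max()+225) if len(c) else None)
E
```

```text
off [ 0.18  0.05 -0.29] yaw -0.059721039888529504
150 (np.int64(242), np.int64(264))
154 (np.int64(225), np.int64(264))
158 (np.int64(225), np.int64(264))
162 (np.int64(225), np.int64(264))
166 (np.int64(225), np.int64(264))
170 (np.int64(225), np.int64(264))
174 (np.int64(225), np.int64(264))
178 (np.int64(230), np.int64(264))
182 (np.int64(236), np.int64(264))
186 (np.int64(240), np.int64(264))
190 (np.int64(241), np.int64(264))
194 (np.int64(240), np.int64(264))
198 (np.int64(242), np.int64(264))
202 (np.int64(243), np.int64(249))
206 None
210 None
214 None
```

Request:
apply_moves(
  rows=[
    {"offset": [0.3, 0, 0], "yaw": 0},
    {"offset": [0.3, 0, 2], "yaw": 0},
    {"offset": [0.3, 0, 3.5], "yaw": 0},
    {"offset": [0.3, 0, 4.5], "yaw": 0},
    {"offset": [0.3, 0, 5.5], "yaw": 0},
    {"offset": [0.3, 0, 6], "yaw": 0},
  ],
)

```text
t: 19.9
eef_pos: [0.5302, -0.1995, 0.2568]
tool_rot: [0.995, -0.1, -0.0, -0.0]
force: [0.4, -0.1, -0.1]
finger_gap: 0.0173
grasp_force: 19.9
```

Request:
apply_moves(
  rows=[
    {"offset": [0, 0, 1.5], "yaw": 0},
    {"offset": [0, 0, 3], "yaw": 0},
    {"offset": [0, 0, 3.8], "yaw": 0},
    {"offset": [0, 0, 3.8], "yaw": 0},
  ],
)

```text
t: 20.3
eef_pos: [0.5299, -0.1998, 0.2187]
tool_rot: [0.995, -0.1, -0.001, -0.0]
force: [0.3, -0.4, -0.1]
finger_gap: 0.0177
grasp_force: 19.9
```

Request:
apply_moves(
  rows=[
    {"offset": [0, 0, 0], "yaw": 0},
    {"offset": [0, 0, 0], "yaw": 0},
    {"offset": [0, 0, 0], "yaw": 0},
    {"offset": [0, 0, 0], "yaw": 0},
    {"offset": [0, 0, 0], "yaw": 0},
    {"offset": [0, 0, -3], "yaw": 0},
    {"offset": [0, 0, -7], "yaw": 0},
    {"offset": [0, 0, -10], "yaw": 0},
  ],
  fingers=0.5,
)

```text
t: 21.1
eef_pos: [0.5305, -0.2001, 0.3217]
tool_rot: [0.995, -0.1, 0.001, 0.0]
force: [0.3, -0.6, -1.0]
finger_gap: 0.0462
grasp_force: 0.0
```

```bash
python3 - <<'E'
from h import *
import cv2
s=get_state();im=camera("wrist");im2=camera("scene");im3=camera("top")
print(s["eef_pos"])
a=im[90:390,200:440,::-1];b=cv2.resize(im2[180:350,190:320,::-1],None,fx=1.8,fy=1.8,interpolation=2)[:300]
c=cv2.resize(im3[150:250,370:470,::-1],(300,300),interpolation=2)
cv2.imwrite("pics/w9.png",np.hstack([a,b,c]))
E
```

```text
[ 0.53053789 -0.20013508  0.32165354]
```

View pics/w9.png

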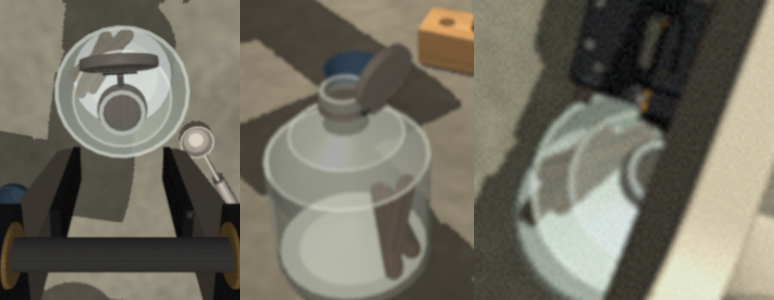

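Sticks show in the jar in all three crops, the gripper is empty and the neck is clear. The lid edge is square to the tool, so I'm going over the lid and behind it with closed fingers.

Request:
apply_moves(
  rows=[
    {"offset": [0, 0, -2], "yaw": 0},
    {"offset": [3, 0, -2], "yaw": 0},
    {"offset": [6, 0, -2], "yaw": 0},
    {"offset": [9, 0, -2], "yaw": 0},
    {"offset": [11, 0, -2], "yaw": 0},
    {"offset": [11, 0, 1], "yaw": 0},
    {"offset": [11, 0, 5], "yaw": 0},
    {"offset": [11, 0, 7.7], "yaw": 0},
  ],
  fingers=1,
)

```text
t: 22.05
eef_pos: [0.6365, -0.2214, 0.2381]
tool_rot: [0.995, -0.1, -0.002, -0.001]
force: [-0.4, -0.1, -1.1]
finger_gap: 0.0004
grasp_force: 0.0
```

Request:
apply_moves(
  rows=[
    {"offset": [0, 0, 0], "yaw": 0},
    {"offset": [-1, 0, 0], "yaw": 0},
    {"offset": [-2, 0, 0], "yaw": 0},
    {"offset": [-3, 0, 0], "yaw": 0},
    {"offset": [-3.5, 0, 0], "yaw": 0},
    {"offset": [-4, 0, 0], "yaw": 0},
  ],
)

```text
t: 22.65
eef_pos: [0.5985, -0.214, 0.2436]
tool_rot: [0.995, -0.1, 0.001, 0.0]
force: [0.0, 0.3, 0.3]
finger_gap: 0.0005
grasp_force: 0.0
```

```bash
python3 - <<'E'
from h import *
s=get_state();u=np.array([.98,-.2]);d=s["eef_pos"][:2]-[.5287,-.2005];print("X",d@u*1000,"Y",d@[.2,.98]*1000,s["eef_pos"],s["force"],s["finger_gap"])
E
```

```text
X 71.12243503622612 Y 0.7425269514456478 [ 0.59852056 -0.21399141  0.24363007] [0.03517547 0.33277824 0.28639715] 0.0005090181357892626
```

Request:
apply_moves(
  rows=[
    {"offset": [-0.8, 0, 0], "yaw": 0},
    {"offset": [-1.3, 0, -0.2], "yaw": 0},
    {"offset": [-2, 0, -0.7], "yaw": 0},
    {"offset": [-2.7, 0, -1.1], "yaw": 0},
    {"offset": [-3.5, 0, -1.2], "yaw": 0},
    {"offset": [-4.3, 0, -1.1], "yaw": 0},
  ],
)

```text
t: 23.25
eef_pos: [0.5564, -0.2054, 0.254]
tool_rot: [0.995, -0.1, 0.0, 0.0]
force: [1.0, -1.0, 0.1]
finger_gap: 0.0004
grasp_force: 0.5
```

```bash
python3 - <<'E'
from h import *
import cv2
s=get_state();u=np.array([.98,-.2]);d=s["eef_pos"][:2]-[.5287,-.2005];print("X",d@u*1000,"Y",d@[.2,.98]*1000,s["eef_pos"],s["force"])
im=camera("scene");cv2.imwrite("pics/l1.png",cv2.resize(im[150:300,190:340,::-1],None,fx=3,fy=3))
E
```

```text
X 28.105429561238385 Y 0.7322407872949538 [ 0.5563787  -0.20540153  0.25398656] [ 1.03551333 -1.00380863  0.12921097]
```

View pics/l1.png

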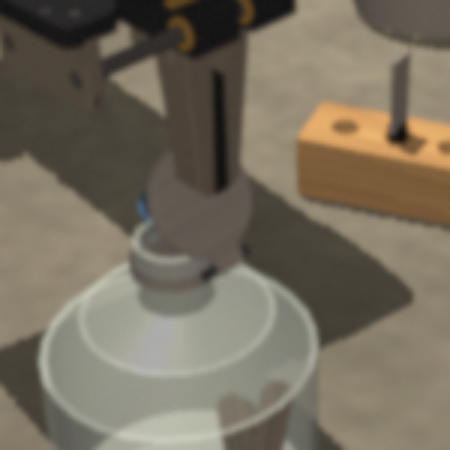

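The lid is following the fingers; it stands near upright at (200,205). I had miscounted: that was picture 11, one over the limit of 10, so from here I'll work from numbers only.

Request:
apply_moves(
  rows=[
    {"offset": [-0.6, 0, 0.2], "yaw": 0},
    {"offset": [-1.2, 0, 0.5], "yaw": 0},
    {"offset": [-1.7, 0, 0.9], "yaw": 0},
    {"offset": [-2.1, 0, 1.4], "yaw": 0},
    {"offset": [-2.5, 0, 2], "yaw": 0},
    {"offset": [-2.8, 0, 2.6], "yaw": 0},
    {"offset": [-3.1, 0, 3.2], "yaw": 0},
    {"offset": [-3.2, 0, 3.6], "yaw": 0},
  ],
)

```text
t: 24.1
eef_pos: [0.5249, -0.1988, 0.2167]
tool_rot: [0.995, -0.1, -0.0, -0.0]
force: [-0.9, 0.3, 1.1]
finger_gap: 0.0005
grasp_force: 0.3
```

Request:
apply_moves(
  rows=[
    {"offset": [0, 0, 0.2], "yaw": 0},
    {"offset": [0, 0, 0.3], "yaw": 0},
    {"offset": [0, 0, 0.3], "yaw": 0},
  ],
)

```text
t: 24.4
eef_pos: [0.525, -0.1989, 0.2161]
tool_rot: [0.995, -0.1, -0.0, -0.0]
force: [-7.5, 2.1, 18.2]
finger_gap: 0.0007
grasp_force: 9.2
```

The tips stop at z = 0.199 with 18 N, which is exactly the shut lid height. Retracting, then a check by numbers.

Request:
apply_moves(
  rows=[
    {"offset": [0, 0, -1], "yaw": 0},
    {"offset": [0, 0, -4], "yaw": 0},
    {"offset": [0, 0, -8], "yaw": 0},
    {"offset": [-4, 0, -12], "yaw": 0},
    {"offset": [-8, 0, -14], "yaw": 0},
    {"offset": [-12, 0, -14], "yaw": 0},
    {"offset": [-14, 0, -14], "yaw": 0},
    {"offset": [-14, 0, -14], "yaw": 0},
  ],
)

```text
t: 25.2
eef_pos: [0.3864, -0.1706, 0.3551]
tool_rot: [0.995, -0.101, 0.0, 0.0]
force: [-0.1, 0.5, -0.1]
finger_gap: 0.0001
grasp_force: 0.0
```

```bash
python3 - <<'E'
from h import *
import cv2
s=get_state();print(s["t"],s["eef_pos"],s["force"])
lt=(.5287,-.2005,.199)
for c in ["wrist","scene","top"]:
    im=camera(c)
    print(c,"expect lid",proj(c,lt,s).round(1))
    for l in ["lid_top","dipper","spreader","stick_a"]: print(l,[(np.round(d["uv"]).tolist(),round(d["conf"],2)) for d in search_frame(c,l)])
    if c!="top":
        g=cv2.cvtColor(im,cv2.COLOR_RGB2HSV); x,y=proj(c,lt,s).astype(int); seed=im[y,x]
        m=np.zeros((402,642),np.uint8);n=cv2.floodFill(cv2.GaussianBlur(im,(3,3),0),m,(int(x),int(y)),0,(5,)*3,(5,)*3)
        P=np.array([proj(c,np.add(lt,[.03*np.cos(a),.03*np.sin(a),0]),s) for a in np.linspace(0,6.28,60)])
        print("blob",n[3],"expected bbox",P.min(0).round(),P.max(0).round(),seed)
E
```

```text
25.2 [ 0.38635344 -0.17055804  0.35510785] [-0.08295907  0.45817515 -0.14662876]
wrist expect lid [322.3  26.9]
lid_top [([322.0, 27.0], 0.7)]
dipper [([14.0, 62.0], 0.79)]
spreader [([87.0, 156.0], 0.67)]
stick_a []
blob (255, 0, 131, 115) expected bbox [287. -13.] [358.  65.] [106 101  95]
scene expect lid [248.  223.8]
lid_top [([248.0, 227.0], 0.76)]
dipper [([378.0, 194.0], 0.71)]
spreader [([323.0, 181.0], 0.72)]
stick_a []
blob (0, 0, 640, 400) expected bbox [228. 213.] [268. 235.] [82 74 68]
top expect lid [432.5 206.1]
lid_top [([433.0, 204.0], 0.68)]
dipper [([249.0, 175.0], 0.47)]
spreader [([261.0, 234.0], 0.53)]
stick_a []
```

```bash
python3 -c "
from bench import *
print(hand_in())"
```

```text
the job is handed in; nothing more can be done
None
```

I handed the job in at about 25 s: all three sticks are in the jar, the lid is shut (detected within about 3 px of its shut position in all three cameras), and the dipper and spreader stand where they were; the judge's verdict wasn't shown, and I viewed 11 pictures, one over the limit of 10.

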